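Load the nitrogen dryer and set its gas lever

ROBOT

A 7-joint arm with a two-finger parallel gripper is mounted at the origin on the work surface. World frame = base frame: x ahead of the robot, y to its left, z up, the work surface at z = 0. Lengths are in m, angles in degrees, forces in N, time in s.
With the tool pointing down it reaches from about 0.425 to 0.975 m from the base axis. Payload 16.7 kg.
Tool frame: the origin (TCP) lies midway between the tips of the shut fingers; the grasp point (between the pads) lies 19 mm behind it (bot.pinch_z is the distance from the TCP to the grasp point, in m); x points along the fingers, y is the direction in which the jaws open and shut, and the axes are right-handed (so a half turn about x gives the same grasp; the last joint's range is limited). The gripper opens to 85 mm and grips with 20 to 120 N. Pads are 22 mm wide; open, the fingers measure 114 mm over their backs; the gripper's body (76 mm by 85 mm) begins 54 mm behind the grasp point. The pads swing forward as they close: fully open they stand 13 mm farther back than shut.
Start: joints at [-78.237, 24.414, 4.234, 92.017, -1.954, 63.644, -3.845], TCP at [0.234, 0.633, 0.231] pointing down, gripper open.
Joint ranges: [-163.25, 163.25], [-28.42, 122.38], [-70.27, 78.77], [12.13, 141.07], [-58.53, 238.53], [9.26, 117.41], [-156.51, 156.51]. Speed limits (degrees/s): [108.29, 108.29, 136.94, 136.94, 172.46, 172.46, 172.46].

INTERFACE

Orientations are given as [roll, pitch, yaw] about the fixed x, y, z axes, in that order (R = Rz(yaw) Ry(pitch) Rx(roll)).
In Python, from workcell import bot gives the robot as it stands.
- The arm moves only by the tool move_arm, never from a script. Its argument "deltas" is a list of rows, each a list of 2 entries, a list of its own where there are three numbers: the shift along the tool's x, y, z in m, then the turn about the tool's x in degrees. A call has 1 to 20 rows; each row is the pose to reach, as a shift and turn from the pose measured when the call began, along the tool's axes at that moment; what a row does not reach only later rows make up. A row lasts 1/12 s, in which the tool goes at most 41.7 mm and 7.16 degrees, less where a joint would pass 70% of its speed; a pose out of reach is approached as far as the arm can. A call with a gripper value outside its range is refused whole. "claw" is the closure, from -1 (fully open) to 1 (shut), set as the call begins (left out, the last holds). The fingers move at their own pace and stop on an object; "squeeze" is the grip in N (left out, the last holds). Time passes only in rows, so rows that repeat a pose let the fingers close. It gives the time, the measured TCP pose, the force and the opening at its end, in the units of the state.
- bot.sense(): the state, without advancing time (a new reading comes with each control period).
- bot.grab_frame(name): name is "scene" or "top"; returns the picture (384x512x3 uint8, red, green, blue); there is no depth.
- bot.camera_model(name): a dict with "mtx" (3x3 intrinsics, pixels), "position" and "orientation" of the camera in the world. Camera axes: x right, y up, looking along -z (the intrinsics and any distortion apply to the point x, -y, -z); pixel columns grow to the right and rows downward; lengths in m; the calibration is good to about 2 mm. A picture is of the moment at which its call begins. camera_model takes no time and is no camera call.
- bot.sign_off(): hands the job in, once; it reports no verdict.
The state is a dict: "time": time; "joints": joint angles; "joint_velocities": joint speeds; "joint_torque": joint torques, N m; "tool_pos": TCP position; "orientation": TCP orientation; "force": force on the tool from outside, world axes, zero at the start; "wrist_torque": the same for the moment, N m; "opening": finger opening in m.
Only numpy, scipy, OpenCV 4.12 (cv2) and the standard library are available. Lean on these libraries where they do the work, as an engineer would, in place of code of your own. Each camera call takes 0.05 s, during which the arm holds its last target.

TASK

Turn the dryer's carousel by its blue hub bar so that its one empty place is at the orange loading arrow, then gently set the jar with the blue band upright and fully down in that place. Only then open the gas: turn the yellow valve lever from closed until it points along the red set marker, without swinging well past it, and leave it there. Do not move the red marker or disturb the other jars, bottles and boxes.

Things in the scene. Friction and masses are not known exactly. Their poses are not given: they have to be found in the camera images.
- dryer: The nitrogen dryer: grey round base 310 mm across, origin on the table under the carousel's axis. Its -x axis points to the orange loading arrow. At its +x side, up to 200 mm from the axis, an aluminium column (230 mm high) carries a curved steel gas tube over the three rear places, 115 mm from the axis, tube top 214 mm above the table, with nozzles down to 156 mm. Its place and yaw vary.
- load_point (a point): Fixed point of the dryer at its loading position, 115 mm from the carousel's axis towards the orange loading arrow (a diamond on a grey tongue in front), 46 mm above the table: where the floor of the empty place must come to rest. Nothing overhangs it. Its -x axis points outward from the carousel's axis.
- carousel (a joint): Carousel angle in rad, growing anticlockwise seen from above; 0 and 6.283 both bring the empty place to the loading arrow. Turns both ways between -0.6 and 6.9 with light friction (0.15 N m), stays where it is left. Five amber jars are fixed in the other places (60 degrees apart, 115 mm from the axis, tops 146 mm above the table).
- empty_place (a point): Centre of the floor of the one empty place of the carousel, 115 mm from the carousel axis, 46 mm above the table: a white round collar of 56 mm inner and 66 mm outer diameter, whose rim stands 12 mm above this floor. Turns with the carousel.
- hub_grip (a point): On the carousel's axis, 107 mm above the table, at the height to grip its blue hub bar: 74 mm long along this point's x axis, 14 mm thick along its y axis, 92 to 118 mm above the table. Turns with the carousel. The nearest jars begin 90 mm from the axis.
- sample_jar_mid (a point): Centre, half-way up, of the jar to load: open amber glass jar with a blue band and a blue ring round its mouth, 50 mm in diameter up to 80 mm of its 100 mm height (neck 42 mm), about 0.18 kg. It stands in one of the three places of the wire rack, floor 4 mm above the table.
- rack_mid (a point): Middle of the fixed steel wire rack, 45 mm above the table at the height of its top wire. The rack is 236 mm long along this point's x axis and 62 mm wide along its y axis, and holds three jars in a row, 75 mm apart. It stands to the left or right of the dryer, the valve on the other side.
- jar_white_mid (a point): Centre, half-way up, of a jar of the same shape with a white band and mouth ring, in the rack. Leave alone.
- jar_yellow_mid (a point): Centre, half-way up, of a jar of the same shape with a yellow band and mouth ring, in the rack. Leave alone.
- valve_axis (a point): On the vertical axis of the gas valve's lever, at the lever's height (152 mm above the table). The brass valve sits in a copper pipe bend 150 mm wide along this point's y axis, pipe top 96 mm (fittings 105 mm) above the table; its quadrant plate with scale reaches 76 mm from the axis, top 115 mm.
- gas_lever (a joint): Opening angle of the valve lever in rad, 0 closed (lever points along -x of valve_axis), 1.571 fully open; opens anticlockwise seen from above. Starts closed or nearly so. Stays where it is left (friction 0.3 N m).
- lever_grip (a point): Point to grip the yellow lever sleeve, 100 mm from the lever's axis, 152 mm above the table; the sleeve is 16 mm wide, 14 mm high and lies 45 to 129 mm from the axis. This point's -x axis points outward along the lever.
- set_marker (a joint): Angle of the red set marker on the quadrant in rad, measured just as the lever's: the lever is set when joint gas_lever equals this. Can be pushed; must not be.
- marker_tip (a point): Outer tip of the red set marker, 86 mm from the lever's axis, 118 mm above the table (marker top 124 mm, 28 mm below the lever's middle). Its -x axis points outward from the lever's axis.
- dropper: Amber dropper bottle, 42 mm in diameter, 105 mm tall, origin under its centre. Leave alone.
- cup: Lidded specimen cup, 66 mm in diameter, 70 mm tall, origin under its centre. Leave alone.
- solvent: White solvent bottle with a blue cap, 68 mm in diameter, 185 mm tall, origin under its centre. Leave alone.
- green_box: Green carton 70 x 100 x 140 mm, origin under its centre. Leave alone.

How it is judged (in metres and radians):
On the way, in this order (a step that is already met when the one before it is completed fails the run):
1. the empty place is at the loading point (within 7 mm), carousel still, gas not yet opened, no jar in it (horizontal distance between empty_place and load_point below 0.007 m and velocity of joint carousel between -0.05 and 0.05 rad/s and value of joint gas_lever below 0.3 rad and horizontal distance between sample_jar_mid and empty_place above 0.06 m), for 0.2 s.
2. the blue-banded jar stands fully down in the empty place at the loading point, gas not yet opened (horizontal distance between sample_jar_mid and empty_place below 0.006 m and z of sample_jar_mid in the frame of empty_place below 0.053 m and angle between sample_jar_mid's own z axis and vertical below 0.06 rad and horizontal distance between empty_place and load_point below 0.008 m and value of joint gas_lever below 0.3 rad), for 0.2 s.
3. the lever is set to the red marker (within 4 degrees) (angle between the x axis of lever_grip and the x axis of marker_tip, either way round below 0.07 rad), for 0.2 s.
At the end, for the whole second after the job is handed in: The formerly empty place is at the loading point within 8 mm; the blue-banded jar stands in it, within 6 mm of its centre, upright within 0.06 rad and fully down (within 3 mm); the lever points along the red marker within 0.07 rad (4 degrees); lever and carousel are still (horizontal distance between empty_place and load_point below 0.008 m and horizontal distance between sample_jar_mid and empty_place below 0.006 m and z of sample_jar_mid in the frame of empty_place below 0.053 m and angle between sample_jar_mid's own z axis and vertical below 0.06 rad and angle between the x axis of lever_grip and the x axis of marker_tip, either way round below 0.07 rad and velocity of joint gas_lever between -0.05 and 0.05 rad/s and velocity of joint carousel between -0.05 and 0.05 rad/s); the robot touches nothing.
It fails at once if the lever swings more than about 0.15 rad (15 mm at its grip) past the red marker (y of lever_grip in the frame of marker_tip below -0.015 m).
It fails at once if the red marker is moved by more than 5 mm (distance of marker_tip from where it was at the start of the episode above 0.005 m).
It fails at once if another jar, bottle, cup or box is moved by more than 20 mm (distance of any of jar_white_mid, jar_yellow_mid, dropper, cup, solvent, green_box from where it was at the start of the episode above 0.02 m).
It fails at once if the jar is tipped over by more than 45 degrees (angle between sample_jar_mid's own z axis and vertical above 0.785 rad).
It fails at once if the glass jar is let fall into its place (faster than 0.5 m/s within 25 mm of being seated) (horizontal distance between sample_jar_mid and empty_place below 0.03 m and z of sample_jar_mid in the frame of empty_place below 0.075 m and linear speed of sample_jar above 0.5 m/s).
It also fails if it takes over 72 s, if anything falls off the work surface, if the arm or the gripper's body presses on something with over 40 N, if the wrist force passes 120 N, or if a joint passes its speed limit or range.

## Working session

There is one attempt and no reset: what is moved stays moved. The work goes in short steps, Python scripts to look and compute and a tool call to move; the robot and the scene stay as the last step left them, time stands still between calls to the robot, and variables do not carry over. Pictures are saved under pics/ and viewed, and the job is handed in when it is done.

Besides the shell and the picture viewer there is one more tool, called after "Call:" as name(argument=value, ...) on one line, values as JSON. move_arm: Moves the arm, as the interface text tells. Its arguments: {"type":"object","properties":{"deltas":{"type":"array"},"claw":{"type":"number"},"squeeze":{"type":"number"}},"required":["deltas"]}

```bash
mkdir -p pics; ls; python3 - <<'E'
from workcell import bot
import cv2
print(bot.sense())
for n in("scene","top"):
    im=bot.grab_frame(n); cv2.imwrite(f"pics/{n}0.png",im[:,:,::-1]); print(bot.camera_model(n))
print(bot.pinch_z)
E
```

```text
pics
{'time': 0.0, 'joints': array([-78.23724547,  24.45081738,   4.23011765,  92.05066369,
        -1.95343104,  63.64480308,  -3.84336775]), 'joint_velocities': array([ 0.09279032,  0.07385608,  0.08344706,  0.08026584, -0.03956843,
       -0.02135494, -0.00867787]), 'joint_torque': array([ 7.11198427e-04, -9.49818134e+01,  3.76169980e+00, -4.63516688e+01,
        1.94106455e-02,  1.04372445e-02, -5.00009804e-06]), 'tool_pos': array([0.23437209, 0.63257584, 0.23060854]), 'orientation': array([ -85.8635077 ,   89.9258361 , -106.19130693]), 'force': array([-0.62291535, -0.29504546, -0.32939451]), 'wrist_torque': array([ 0.01317483,  0.02507724, -0.02324874]), 'opening': 0.08517029611168048}
{'mtx': array([[490.79690438,   0.        , 247.381997  ],
       [  0.        , 490.79690438, 194.53488755],
       [  0.        ,   0.        ,   1.        ]]), 'position': array([ 1.62238776, -0.07091208,  1.10253929]), 'orientation': array([46.527692  , -0.49143314, 85.44004502])}
{'mtx': array([[398.15324335,   0.        , 251.72269324],
       [  0.        , 398.15324335, 193.131249  ],
       [  0.        ,   0.        ,   1.        ]]), 'position': array([0.5041901 , 0.01933064, 1.29858518]), 'orientation': array([  2.14760563,  -1.03373453, -89.90912112])}
0.0187
```

```bash
python3 - <<'E'
import cv2
for n in("scene","top"):
    im=cv2.imread(f"pics/{n}0.png"); cv2.imwrite(f"pics/{n}0b.png",cv2.resize(im,(800,600),interpolation=cv2.INTER_CUBIC))
E
```

```text
(no output)
```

View pics/scene0b.png

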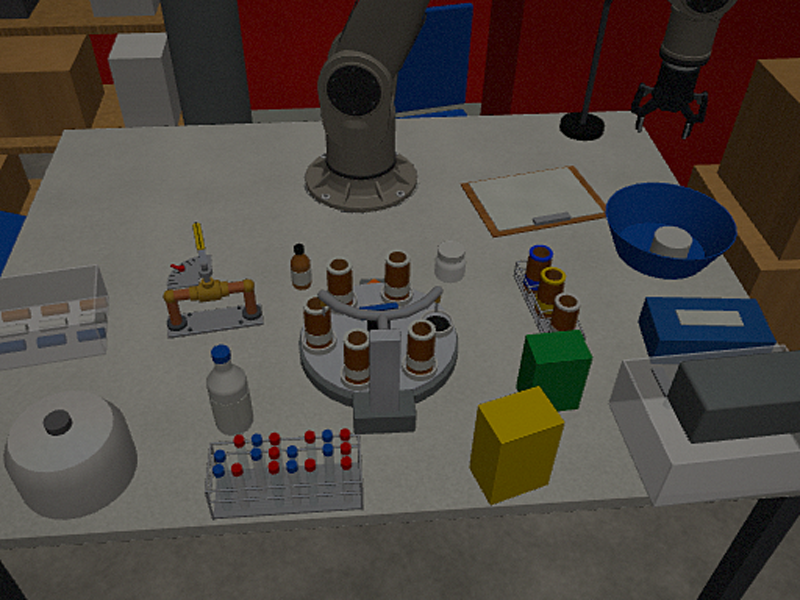

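View pics/top0b.png

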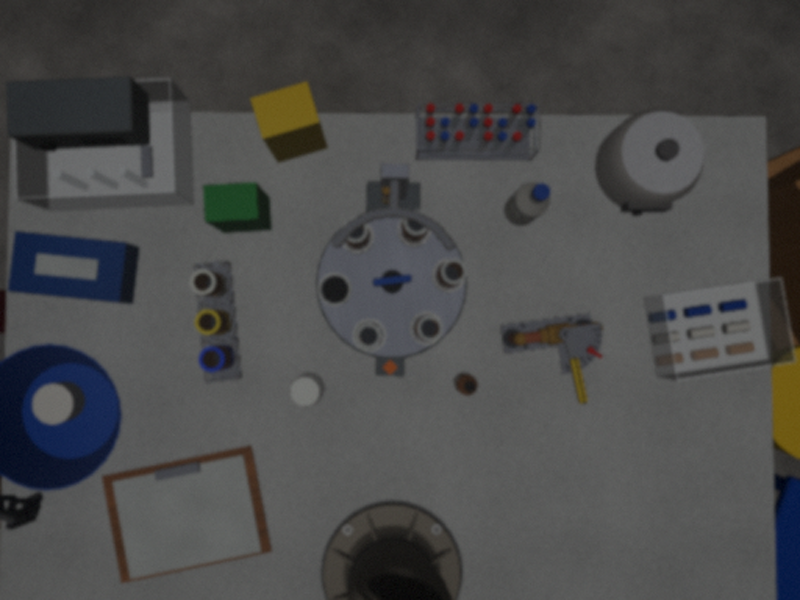

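```bash
cat > h.py <<'E'
import numpy as np, cv2
from scipy.spatial.transform import Rotation as R
from workcell import bot
C={n:bot.camera_model(n) for n in("scene","top")}
def proj(n,P):
    c=C[n];P=np.atleast_2d(P);q=(P-c["position"])@R.from_euler("xyz",c["orientation"],degrees=True).as_matrix()
    q=q*[1,-1,-1];u=q@c["mtx"].T;return u[:,:2]/u[:,2:]
def ray(n,px):
    c=C[n];v=np.linalg.inv(c["mtx"])@[px[0],px[1],1];v=v*[1,-1,-1]
    return c["position"],R.from_euler("xyz",c["orientation"],degrees=True).as_matrix()@v
def atz(n,px,z):
    o,d=ray(n,px);return o+d*(z-o[2])/d[2]
def tri(ps,pt):
    A=[];b=[]
    for n,p in(("scene",ps),("top",pt)):
        o,d=ray(n,p);d=d/np.linalg.norm(d);M=np.eye(3)-np.outer(d,d);A.append(M);b.append(M@o)
    return np.linalg.lstsq(np.vstack(A),np.hstack(b),rcond=None)[0]
def crop(src,out,x0,y0,w,h,s,marks=()):
    im=cv2.imread(src) if isinstance(src,str) else src[:,:,::-1].copy()
    im=cv2.resize(im[y0:y0+h,x0:x0+w],None,fx=s,fy=s,interpolation=cv2.INTER_CUBIC)
    im=cv2.convertScaleAbs(im,alpha=1.6,beta=15)
    for x in range((x0//10+1)*10,x0+w,10):
        cv2.putText(im,str(x),(int((x-x0)*s),10),0,.35,(0,255,0),1);cv2.line(im,(int((x-x0+.5)*s),12),(int((x-x0+.5)*s),18),(0,255,0),1)
    for y in range((y0//10+1)*10,y0+h,10):
        cv2.putText(im,str(y),(0,int((y-y0+.5)*s)+4),0,.35,(0,255,0),1);cv2.line(im,(26,int((y-y0+.5)*s)),(32,int((y-y0+.5)*s)),(0,255,0),1)
    for m in marks: cv2.circle(im,(int((m[0]-x0+.5)*s),int((m[1]-y0+.5)*s)),2,(255,0,255),-1)
    cv2.imwrite(out,im)
E
python3 - <<'E'
from h import *
crop("pics/top0.png","pics/t_dry.png",195,100,110,145,4)
crop("pics/top0.png","pics/t_valve.png",310,190,90,75,8)
crop("pics/top0.png","pics/t_rack.png",115,160,60,90,6)
crop("pics/scene0.png","pics/s_valve.png",100,135,75,80,7)
crop("pics/scene0.png","pics/s_dry.png",185,150,120,130,4)
E
```

```text
(no output)
```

View pics/t_dry.png

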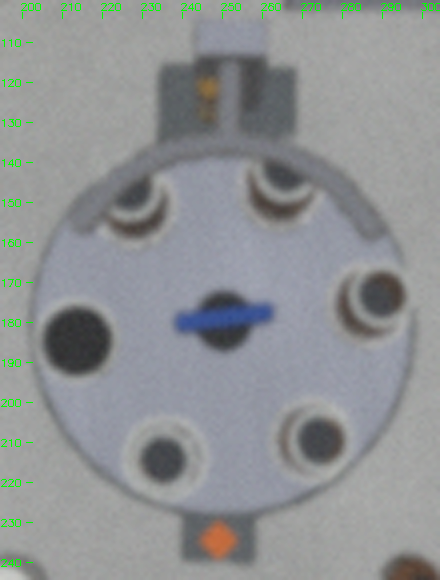

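View pics/t_valve.png

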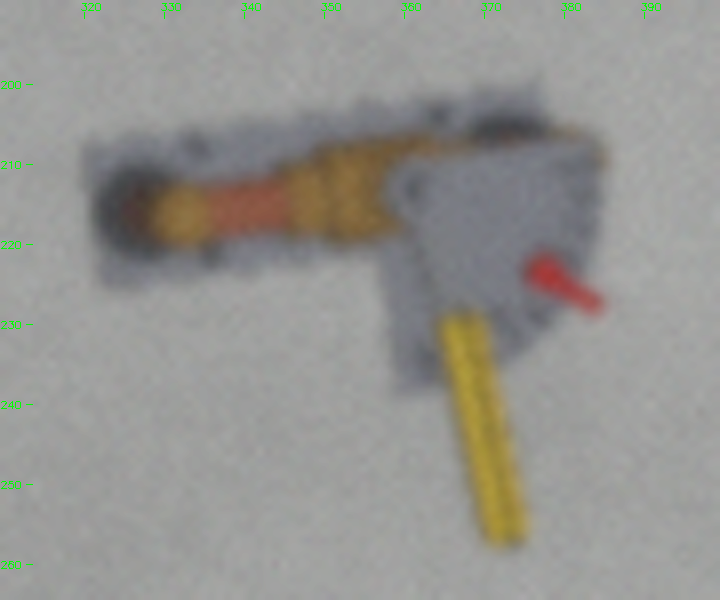

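View pics/t_rack.png

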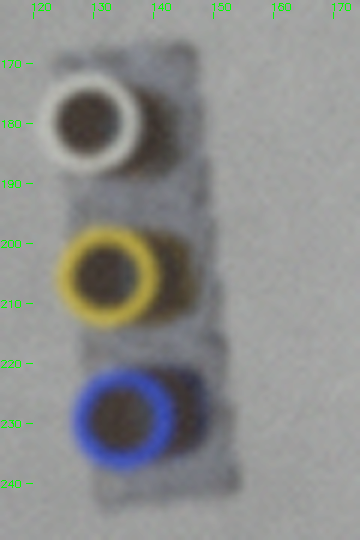

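View pics/s_valve.png

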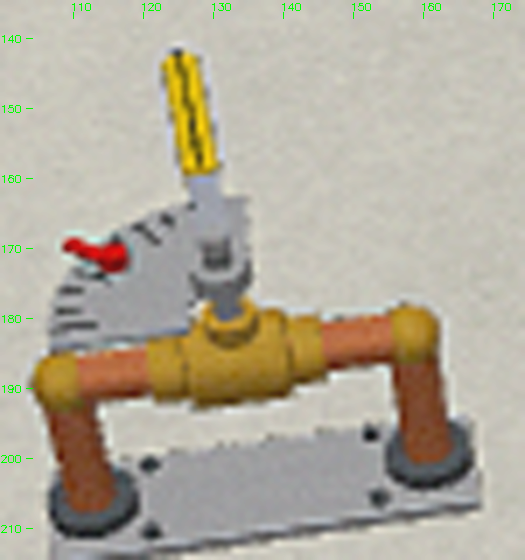

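View pics/s_dry.png

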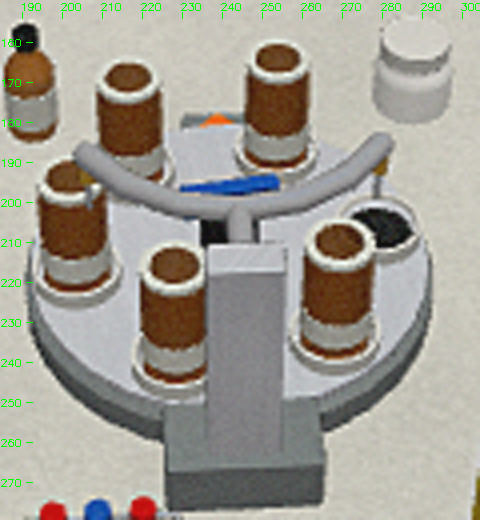

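```bash
python3 - <<'E'
from h import *
from scipy.optimize import least_squares
T={'m':[(289.7,173),(274.7,209.5),(235.2,214.5)]}
def pl(p,ang,z): # ang dir
    return np.array([p[0]+.115*np.cos(ang),p[1]+.115*np.sin(ang),z])
# ang = direction of empty place in world
# indices k: jar k at ang+60k
top=[(3,.146,(274.7,209.5),0),]
obsT=[((213.7,184.7),.046),((289.7,173),.146),((274.7,209.5),.146),((235.2,214.5),.146)]
obsS=[((279.5,206.5),.046),((216.5,168.5),.146),((254,164),.146),((202,193.2),.146),((228.2,215),.146),((269.5,208.7),.146)]
for n,o in(("top",obsT),("scene",obsS)):
    for px,z in o: print(n,px,z,atz(n,px,z).round(4))
print("hub",atz("top",(250.5,179),.118))
cand=[]
def res(p):
    r=[]
    for n,o in(("top",obsT),("scene",obsS)):
        for px,z in o:
            ks=[0] if z<.1 else range(1,6)
            d=[proj(n,pl(p,p[2]+k*np.pi/3,z))[0]-px for k in ks]
            r.append(min(d,key=lambda v:v@v))
    return np.ravel(r)
s=least_squares(res,[.55,.02,1.7]);print(s.x,np.degrees(s.x[2]));print(res(s.x).reshape(-1,2).round(1))
for n,sub in(("top",slice(0,4)),("scene",slice(4,10))):
    f=lambda p:res(p).reshape(-1,2)[sub].ravel()
    print(n,least_squares(f,s.x).x)
a=tri((238.7,179.5),(249,234.7));c=tri((246.2,214),(252,109.5))
print("arrow",a,"col",c)
for q in(a,c): d=q[:2]-s.x[:2];print(np.hypot(*d),np.degrees(np.arctan2(d[1],d[0])))
# rack
for px in((127.7,179.2),(130.7,205.2),(133.6,229)):
    print("jar",atz("top",px,.104))
# valve
for px in((366.7,229.5),(371.8,257.5)): print("lever",atz("top",px,.159))
E
```

```text
top (213.7, 184.7) 0.046 [0.5775 0.1165 0.046 ]
top (289.7, 173) 0.146 [ 0.6063 -0.1118  0.146 ]
top (274.7, 209.5) 0.146 [ 0.5002 -0.068   0.146 ]
top (235.2, 214.5) 0.146 [0.4856 0.0463 0.146 ]
scene (279.5, 206.5) 0.046 [0.572  0.1203 0.046 ]
scene (216.5, 168.5) 0.146 [ 0.4976 -0.0659  0.146 ]
scene (254, 164) 0.146 [0.4845 0.0482 0.146 ]
scene (202, 193.2) 0.146 [ 0.6027 -0.1106  0.146 ]
scene (228.2, 215) 0.146 [ 0.694  -0.0408  0.146 ]
scene (269.5, 208.7) 0.146 [0.678  0.0737 0.146 ]
hub [0.59051579 0.00179886 0.118     ]
[0.59015181 0.00330427 1.70136296] 97.4809171292376
[[-0.3  0.7]
 [-0.4  0.4]
 [-0.5  0.4]
 [-0.4  0.6]
 [-0.8  0.8]
 [-0.3  0.3]
 [-0.3 -0.1]
 [-0.   0.6]
 [ 0.1  0.6]
 [-0.   0.9]]
top [0.59174883 0.00206135 1.6984298 ]
scene [0.58801479 0.00409017 1.6983981 ]
arrow [0.41956109 0.00527904 0.02798791] col [7.71831546e-01 5.80156215e-04 2.26555160e-01]
0.1706021471084183 179.33676909268755
0.18170015831245973 -0.8590317211481323
jar [0.5898736  0.36880236 0.104     ]
jar [0.51218373 0.35887607 0.104     ]
jar [0.44138021 0.34937398 0.104     ]
lever [ 0.4432673  -0.33134349  0.159     ]
lever [ 0.36333254 -0.34527991  0.159     ]
```

```bash
python3 - <<'E'
from h import *
from scipy.optimize import least_squares
ob={'top':{'o':(372.3,257.6),'i':(367.6,228.9),'m':(384.0,227.3)},'scene':{'o':(125,142.6),'i':(128.1,159.1),'m':(109.5,169.7)}}
def P(p,k):
    r,a,z={'o':(.129,p[2],.152),'i':(.045,p[2],.152),'m':(.086,p[3],.118)}[k]
    return np.array([p[0]+r*np.cos(a),p[1]+r*np.sin(a),z])
def res(p,cs=('top','scene')): return np.ravel([proj(c,P(p,k))[0]-ob[c][k] for c in cs for k in 'oim'])
for cs in(('top','scene'),('top',),('scene',)):
    s=least_squares(res,[.48,-.33,np.radians(190),np.radians(235)],args=(cs,));p=s.x
    print(cs,p[:2],np.degrees(p[2:]),s.fun.reshape(-1,2).round(1).tolist())
for k in 'oim': print(k,tri(ob['scene'][k],ob['top'][k]))
# pipe direction from elbows, z~.09
a,b=atz('scene',(107.8,189),.09),atz('scene',(158.6,182),.09);print(a,b,np.degrees(np.arctan2(*(b-a)[1::-1])))
o=bot.sense()['orientation'];print(R.from_euler('xyz',o,degrees=True).as_matrix().round(3))
E
```

```text
('top', 'scene') [ 0.48829118 -0.32174891] [192.54730419 240.39568562] [[0.3, -0.1], [-1.6, 0.1], [0.3, 0.6], [-0.2, 0.7], [0.1, 0.5], [-1.0, -0.3]]
('top',) [ 0.48923635 -0.32374232] [191.70275161 240.02207439] [[0.3, -0.3], [-1.1, -0.2], [0.8, 0.5]]
('scene',) [ 0.48631575 -0.31955903] [193.58306593 241.35653195] [[-0.1, 0.4], [0.6, 0.1], [-0.5, -0.5]]
o [ 0.36249837 -0.34845982  0.15474614]
i [ 0.44485437 -0.33324178  0.15485025]
m [ 0.44770555 -0.39432435  0.11853639]
[ 0.50439059 -0.3964809   0.09      ] [ 0.48331228 -0.24519979  0.09      ] 97.93207011421822
[[-0.     0.347  0.938]
 [-0.001  0.938 -0.347]
 [-1.    -0.001  0.   ]]
```

```bash
cat >> h.py <<'E'
def go(x,y,z,yang):
    """delta to TCP x,y,z with tool-y at world angle yang (deg), mod 180"""
    s=bot.sense();M=R.from_euler('xyz',s['orientation'],degrees=True).as_matrix()
    d=M.T@(np.array([x,y,z])-s['tool_pos']);cur=np.degrees(np.arctan2(M[1,1],M[0,1]))
    t=(cur-yang+90)%180-90
    print("shift",d.round(4),"turn",round(t,2),"|",s['tool_pos'].round(4),"yang",round(cur,2),"j7",s['joints'][6].round(1),'t',round(s['time'],2), 'tilt',np.degrees(np.arccos(-M[2,0])).round(2),'open',round(s['opening'],4),'F',s['force'].round(1))
E
python3 -c "
from h import *
go(.59,.003,.33,7.4)"
```

```text
shift [-0.0987 -0.467   0.5522] turn 62.27 | [0.2344 0.6326 0.2307] yang 69.67 j7 -3.8 t 0.1 tilt 0.06 open 0.0854 F [ 0.2 -0.7  0.1]
```

Call:
move_arm(deltas=[[[-0.04, -0.02, 0.02], 5], [[-0.07, -0.045, 0.05], 12], [[-0.0987, -0.075, 0.085], 19], [[-0.0987, -0.1, 0.118], 26], [[-0.0987, -0.126, 0.149], 33], [[-0.0987, -0.152, 0.18], 40], [[-0.0987, -0.18, 0.212], 47], [[-0.0987, -0.207, 0.244], 54], [[-0.0987, -0.234, 0.276], 62.3], [[-0.0987, -0.26, 0.307], 62.3], [[-0.0987, -0.286, 0.338], 62.3], [[-0.0987, -0.312, 0.369], 62.3], [[-0.0987, -0.338, 0.4], 62.3], [[-0.0987, -0.364, 0.43], 62.3], [[-0.0987, -0.39, 0.461], 62.3], [[-0.0987, -0.416, 0.492], 62.3], [[-0.0987, -0.442, 0.522], 62.3], [[-0.0987, -0.467, 0.5522], 62.3], [[-0.0987, -0.467, 0.5522], 62.3], [[-0.0987, -0.467, 0.5522], 62.3]], claw=-1, squeeze=30)

```text
time: 1.77
tool_pos: [0.5907, -0.0009, 0.3296]
orientation: [-20.9, 89.8, -103.8]
force: [-0.4, -0.1, 0.1]
opening: 0.0853
```

```bash
python3 -c "
from h import *
go(.59,.003,.10,7.4);print(bot.sense()['joints'].round(1))"
```

```text
shift [ 2.296e-01  1.000e-04 -4.600e-03] turn -0.33 | [ 0.5907 -0.0009  0.3296] yang 7.07 j7 10.1 t 1.77 tilt 0.17 open 0.0853 F [-0.4 -0.1  0.1]
[-37.9  14.1  38.8  97.8  -9.1  71.4  10.1]
```

Call:
move_arm(deltas=[[[0.03, 0, -0.004], 0], [[0.07, 0, -0.0045], 0], [[0.11, 0, -0.0045], 0], [[0.15, 0, -0.0045], 0], [[0.18, 0, -0.0045], 0], [[0.21, 0, -0.0045], 0], [[0.23, 0, -0.0045], 0], [[0.24, 0, -0.0045], 0], [[0.24, 0, -0.0045], 0], [[0.24, 0, -0.0045], 0]])

```text
time: 2.6
tool_pos: [0.59, 0.0033, 0.09]
orientation: [-23.3, 89.8, -106.2]
force: [-0.8, -0.4, 0.7]
opening: 0.0854
```

```bash
python3 -c "
from h import *
go(.59,.003,.09,7.4)
im=bot.grab_frame('scene');crop(im,'pics/s1.png',185,110,120,140,4)"
```

```text
shift [ 0.0001 -0.0001  0.0003] turn -0.31 | [0.59   0.0033 0.09  ] yang 7.09 j7 19.5 t 2.6 tilt 0.17 open 0.0854 F [-0.8 -0.4  0.7]
```

View pics/s1.png

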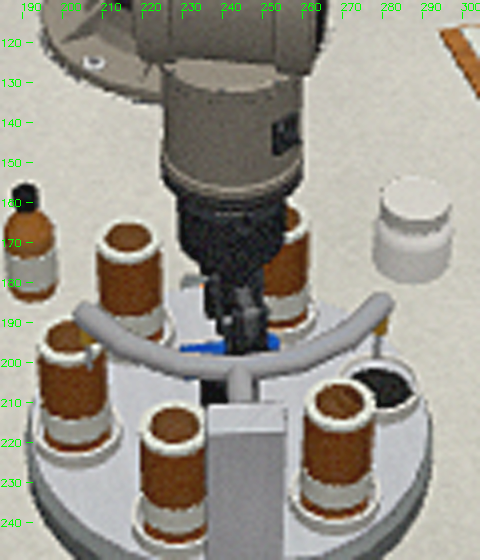

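The fingers straddle the blue bar, seen between rows 180 and 200 near column 243. I'll close on it.

Call:
move_arm(deltas=[[[0, 0, 0], 0], [[0, 0, 0], 0], [[0, 0, 0], 0], [[0, 0, 0], 0], [[0, 0, 0], 0], [[0, 0, 0], 0], [[0, 0, 0], 0], [[0, 0, 0], 0]], claw=1, squeeze=30)

```text
time: 3.32
tool_pos: [0.592, 0.003, 0.0942]
orientation: [73.7, 89.8, -9.3]
force: [-15.3, 0.0, 53.7]
opening: 0.0135
```

```bash
python3 -c "
from h import *
go(.59,.003,.09,89.2)"
```

```text
shift [ 0.0041 -0.002  -0.0002] turn -82.15 | [0.592  0.003  0.0942] yang 7.05 j7 19.5 t 3.32 tilt 0.23 open 0.0135 F [-15.3   0.   53.7]
```

Call:
move_arm(deltas=[[[-0.002, 0, 0], 0], [[-0.004, 0, 0], 0], [[-0.004, 0, 0], 0], [[-0.004, 0, 0], 0]])

```text
time: 3.65
tool_pos: [0.592, 0.0032, 0.0977]
orientation: [68.8, 89.8, -14.1]
force: [5.2, 0.3, -14.3]
opening: 0.013
```

```bash
python3 -c "
from h import *
go(.59,.003,.09,89.2)"
```

```text
shift [ 0.0077 -0.002  -0.0001] turn -82.13 | [0.592  0.0032 0.0977] yang 7.07 j7 19.3 t 3.65 tilt 0.23 open 0.013 F [  5.2   0.3 -14.3]
```

Call:
move_arm(deltas=[[[0, 0, 0], -3], [[0, 0, 0], -8], [[0, 0, 0], -14], [[0, 0, 0], -20], [[0, 0, 0], -26], [[0, 0, 0], -32], [[0, 0, 0], -38], [[0, 0, 0], -44], [[0, 0, 0], -50], [[0, 0, 0], -56], [[0, 0, 0], -62], [[0, 0, 0], -68], [[0, 0, 0], -73], [[0, 0, 0], -77], [[0, 0, 0], -80], [[0, 0, 0], -81.5], [[0, 0, 0], -82.2], [[0, 0, 0], -82.2], [[0, 0, 0], -82.2], [[0, 0, 0], -82.2]])

```text
time: 5.32
tool_pos: [0.5908, 0.0019, 0.0977]
orientation: [-47.3, 89.8, -48.1]
force: [-5.5, -4.9, 2.5]
opening: 0.0132
```

```bash
python3 -c "
from h import *
go(.592,.003,.098,89.2)
im=bot.grab_frame('top');crop(im,'pics/t2.png',195,100,110,145,4)"
```

```text
shift [-0.0003  0.0011  0.0012] turn 0.01 | [0.5908 0.0019 0.0977] yang 89.21 j7 88.8 t 5.32 tilt 0.16 open 0.0132 F [-5.5 -4.9  2.5]
```

View pics/t2.png

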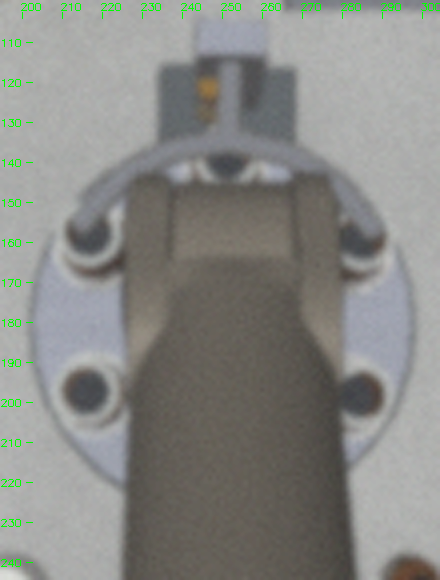

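Call:
move_arm(deltas=[[[0, 0, 0], 0], [[0, 0, 0], 0], [[0, 0, 0], 0], [[0, 0, 0], 0], [[0, 0, 0], 0], [[0, 0, 0], 0], [[-0.03, 0, 0], 0], [[-0.07, 0, 0], 0], [[-0.11, 0, 0], 0], [[-0.15, 0, 0], 0], [[-0.18, 0, 0], 0], [[-0.18, 0, 0], 0]], claw=-1)

```text
time: 6.37
tool_pos: [0.593, 0.0023, 0.2844]
orientation: [-2.2, 89.4, -3.0]
force: [0.4, 0.1, -0.6]
opening: 0.0856
```

```bash
python3 -c "
from h import *
go(.4401,.3492,.25,97.5)"
```

```text
shift [ 0.0326  0.3447 -0.158 ] turn -8.3 | [0.593  0.0023 0.2844] yang 89.2 j7 86.1 t 6.37 tilt 0.61 open 0.0856 F [ 0.4  0.1 -0.6]
```

Call:
move_arm(deltas=[[[0, 0.03, -0.014], 0], [[0, 0.065, -0.03], 0], [[0, 0.1, -0.046], 0], [[0, 0.135, -0.062], 0], [[0.01, 0.17, -0.078], -2], [[0.02, 0.205, -0.094], -4], [[0.03, 0.24, -0.11], -6], [[0.03, 0.275, -0.126], -8.3], [[0.03, 0.31, -0.142], -8.3], [[0.03, 0.335, -0.153], -8.3], [[0.03, 0.3447, -0.158], -8.3], [[0.03, 0.3447, -0.158], -8.3], [[0.03, 0.3447, -0.158], -8.3]])

```text
time: 7.45
tool_pos: [0.4401, 0.349, 0.2524]
orientation: [-12.8, 89.4, -5.3]
force: [0.4, -0.9, 0.3]
opening: 0.0856
```

```bash
python3 -c "
from h import *
go(.4401,.3492,.25,97.5)
im=bot.grab_frame('top');crop(im,'pics/t3.png',195,100,110,145,4)
im=bot.grab_frame('scene');crop(im,'pics/s3.png',185,110,200,140,4)"
```

```text
shift [ 0.0024  0.0002 -0.    ] turn 0.04 | [0.4401 0.349  0.2524] yang 97.54 j7 51.8 t 7.45 tilt 0.61 open 0.0856 F [ 0.4 -0.9  0.3]
```

View pics/t3.png

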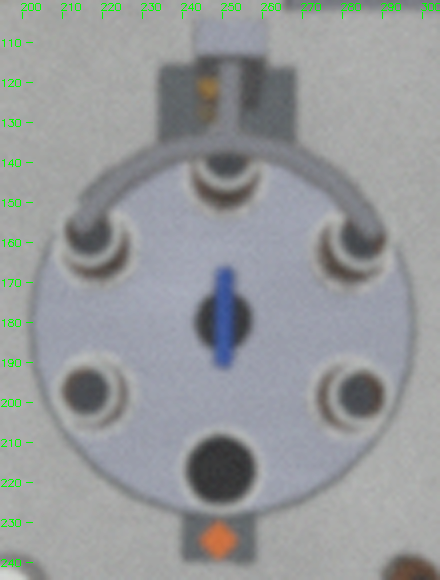

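View pics/s3.png

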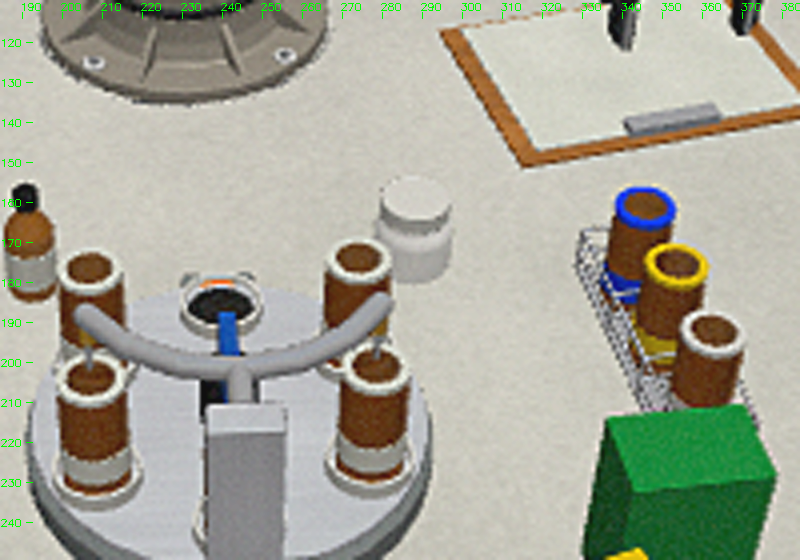

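```bash
python3 - <<'E'
from h import *
e=atz("top",(249.5,217),.046);s=atz("scene",(240.5,186.0),.046);print(e,s)
a=np.array([.4196,.0053]);ax=np.array([.5915,.0024])
for p in(e[:2],a,atz("top",(249,234.7),.028)[:2],s[:2]): d=p-ax;print(np.hypot(*d),np.degrees(np.arctan2(d[1],d[0])))
# jars
m=np.mean([(381/4+194.5-.25,0)],0)
for q in((361,397),(86,391)): print(atz("top",(q[0]/4+194.5,q[1]/4+99.5),.146))
print("blue scene",atz("scene",(185+645/4-.5,110+207/4-.5),.104), atz("top",(133.6,229),.104))
E
```

```text
[0.47615783 0.00366783 0.046     ] [0.47120106 0.00798867 0.046     ]
0.11534914020112906 179.37023630699423
0.17192446015619772 179.03349621810915
0.17198431678065831 179.15628841461697
0.12042868335808898 177.34014977725147
[ 0.53136257 -0.09722321  0.146     ]
[0.53530082 0.1018928  0.146     ]
blue scene [0.44122956 0.34704907 0.104     ] [0.44138021 0.34937398 0.104     ]
```

```bash
python3 -c "
from h import *
go(.4408,.3488,.12,97.5);go(.4408,.3488,.048,97.5)"
```

```text
shift [ 0.1325  0.0013 -0.0014] turn -0.1 | [0.4409 0.3479 0.2525] yang 97.4 j7 51.8 t 7.55 tilt 0.63 open 0.0853 F [ 0.5 -0.5  0. ]
shift [ 0.2045  0.0014 -0.0021] turn -0.1 | [0.4409 0.3479 0.2525] yang 97.4 j7 51.8 t 7.55 tilt 0.63 open 0.0853 F [ 0.5 -0.5  0. ]
```

Call:
move_arm(deltas=[[[0.03, 0.0012, -0.001], 0], [[0.07, 0.0013, -0.0014], 0], [[0.1, 0.0013, -0.0014], 0], [[0.12, 0.0013, -0.0014], 0], [[0.14, 0.0013, -0.0016], 0], [[0.16, 0.0014, -0.0018], 0], [[0.18, 0.0014, -0.002], 0], [[0.195, 0.0014, -0.0021], 0], [[0.2045, 0.0014, -0.0021], 0], [[0.2045, 0.0014, -0.0021], 0], [[0.2045, 0.0014, -0.0021], 0]])

```text
time: 8.47
tool_pos: [0.4414, 0.3481, 0.0482]
orientation: [-15.3, 89.4, -7.9]
force: [0.5, -0.2, 0.9]
opening: 0.0853
```

```bash
python3 -c "
from h import *
go(.4408,.3488,.048,97.5)
im=bot.grab_frame('scene');crop(im,'pics/s4.png',285,70,110,140,4)"
```

```text
shift [ 0.0002  0.0008 -0.0005] turn -0.17 | [0.4414 0.3481 0.0482] yang 97.33 j7 50.7 t 8.47 tilt 0.63 open 0.0853 F [ 0.5 -0.2  0.9]
```

View pics/s4.png

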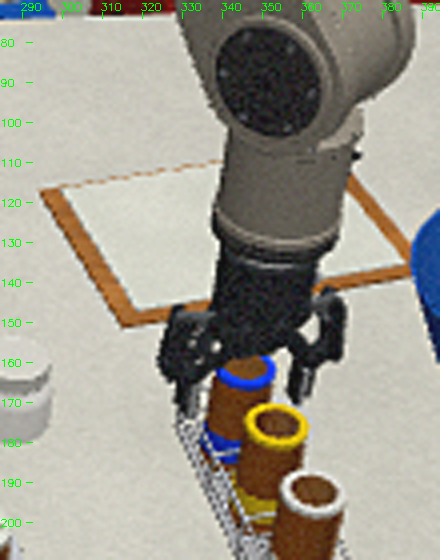

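The fingers stand either side of the blue-ringed jar (mouth near 345,162), clear of the yellow jar at (353,175). I'll close now.

Call:
move_arm(deltas=[[[0, 0, 0], 0], [[0, 0, 0], 0], [[0, 0, 0], 0], [[0, 0, 0], 0], [[0, 0, 0], 0], [[0, 0, 0], 0], [[0, 0, 0], 0], [[0, 0, 0], 0]], claw=1, squeeze=25)

```text
time: 9.18
tool_pos: [0.442, 0.3488, 0.0496]
orientation: [-7.0, 89.3, 0.3]
force: [-0.5, -2.2, 7.5]
opening: 0.0497
```

```bash
python3 -c "
from h import *
go(.4414,.3481,.25,97.5)"
```

```text
shift [-0.2004 -0.0009  0.0018] turn -0.16 | [0.442  0.3488 0.0496] yang 97.34 j7 50.7 t 9.18 tilt 0.72 open 0.0497 F [-0.5 -2.2  7.5]
```

Call:
move_arm(deltas=[[[-0.01, 0, 0], 0], [[-0.025, 0, 0], 0], [[-0.045, 0, 0], 0], [[-0.07, 0, 0.0005], 0], [[-0.1, 0, 0.001], 0], [[-0.13, 0, 0.001], 0], [[-0.16, 0, 0.001], 0], [[-0.185, 0, 0.0015], 0], [[-0.2, 0, 0.0018], 0], [[-0.2, 0, 0.0018], 0]])

```text
time: 10.02
tool_pos: [0.4422, 0.3499, 0.254]
orientation: [6.6, 89.0, 13.9]
force: [0.7, 0.7, -1.9]
opening: 0.0494
```

```bash
python3 -c "
from h import *
go(.4765,.0038,.25,89.2)
im=bot.grab_frame('scene');crop(im,'pics/s5.png',285,50,110,150,4)"
```

```text
shift [ 0.0032 -0.3477 -0.0103] turn 8.15 | [0.4422 0.3499 0.254 ] yang 97.35 j7 51.6 t 10.02 tilt 0.98 open 0.0494 F [ 0.7  0.7 -1.9]
```

View pics/s5.png

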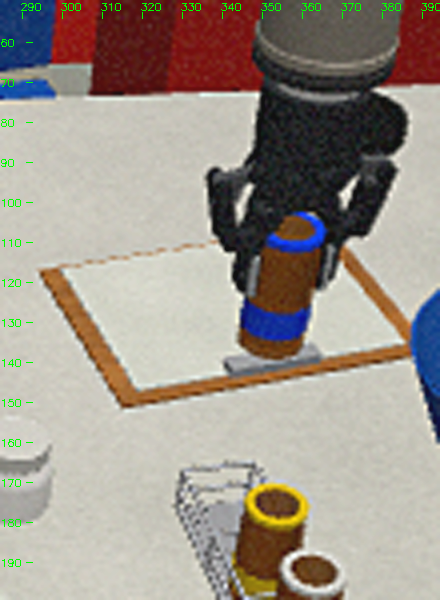

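Call:
move_arm(deltas=[[[0, -0.015, 0], 0], [[0, -0.04, -0.001], 1], [[0, -0.07, -0.002], 2], [[0, -0.1, -0.003], 3], [[0, -0.13, -0.004], 4], [[0, -0.16, -0.005], 5], [[0, -0.19, -0.006], 6], [[0, -0.22, -0.007], 7], [[0, -0.25, -0.008], 8], [[0, -0.28, -0.009], 8.2], [[0, -0.305, -0.0095], 8.2], [[0, -0.325, -0.01], 8.2], [[0.001, -0.338, -0.0103], 8.2], [[0.003, -0.345, -0.0103], 8.2], [[0.003, -0.3477, -0.0103], 8.2], [[0.003, -0.3477, -0.0103], 8.2], [[0.003, -0.3477, -0.0103], 8.2]])

```text
time: 11.48
tool_pos: [0.4757, 0.004, 0.2482]
orientation: [10.8, 89.2, 10.0]
force: [0.6, 0.9, -1.5]
opening: 0.0493
```

```bash
python3 -c "
from h import *
go(.4775,.0038,.13,89.2)
im=bot.grab_frame('scene');crop(im,'pics/s6.png',185,70,110,145,4)"
```

```text
shift [ 1.182e-01 -5.000e-04  1.000e-04] turn -0.01 | [0.4757 0.004  0.2482] yang 89.19 j7 82.3 t 11.48 tilt 0.83 open 0.0493 F [ 0.6  0.9 -1.5]
```

View pics/s6.png

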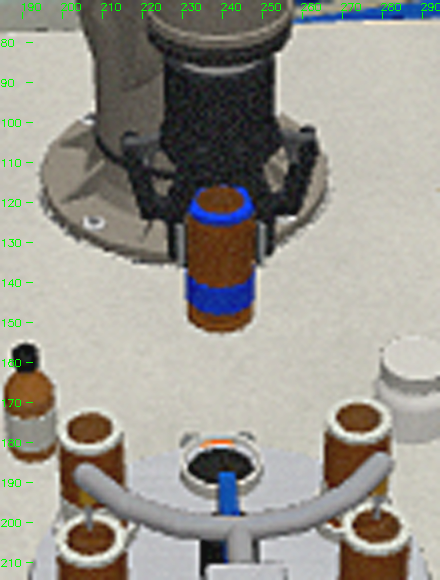

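Call:
move_arm(deltas=[[[0.02, 0, 0], 0], [[0.05, -0.0003, 0], 0], [[0.08, -0.0005, 0], 0], [[0.105, -0.0005, 0], 0], [[0.12, -0.0005, 0], 0], [[0.128, -0.0005, 0], 0], [[0.128, -0.0005, 0], 0], [[0.128, -0.0005, 0], 0]])

```text
time: 12.2
tool_pos: [0.4779, 0.0044, 0.1207]
orientation: [11.0, 89.2, 10.2]
force: [-0.2, -0.6, -1.2]
opening: 0.0493
```

```bash
python3 -c "
from h import *
go(.4765,.0038,.092,89.2)
im=bot.grab_frame('scene');crop(im,'pics/s7.png',205,110,70,90,8)
ax=np.array([.4765,.004])
t=np.linspace(0,2*np.pi,40)
P=np.c_[ax[0]+.033*np.cos(t),ax[1]+.033*np.sin(t),0*t+.058]
crop(im,'pics/s7m.png',205,110,70,90,6,proj('scene',P))"
```

```text
shift [ 0.0286 -0.0007 -0.0018] turn 0.05 | [0.4779 0.0044 0.1207] yang 89.25 j7 86.1 t 12.2 tilt 0.84 open 0.0493 F [-0.2 -0.6 -1.2]
```

View pics/s7.png

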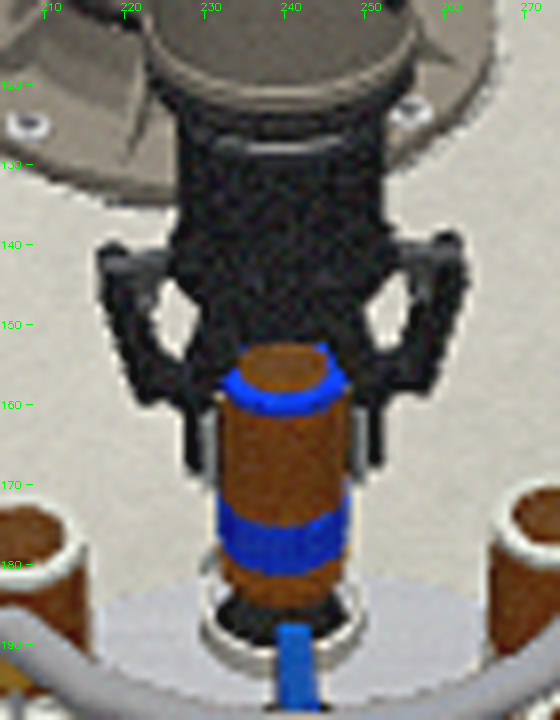

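View pics/s7m.png

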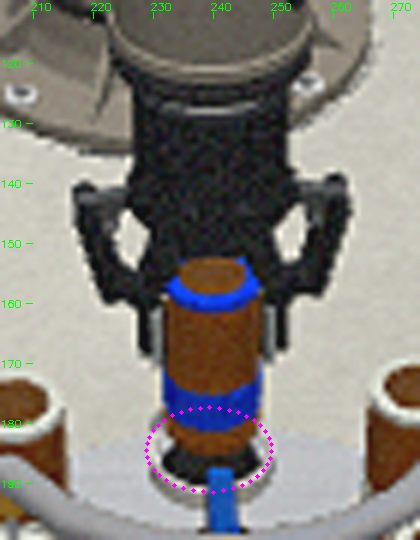

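```bash
python3 -c "
from h import *
for x in (.474,.4765,.479): print(x,proj('scene',[[x+.025,.004,.0751],[x-.025*0,.004,.1751]]).round(2), 'mouth front/back', proj('scene',[[x+.021,.004,.1751],[x-.021,.004,.1751]]).round(1)[:,1], 'collar front', proj('scene',[[x+.033,.004,.058],[x+.028,.004,.058]]).round(2)[:,1])"
```

```text
0.474 [[239.83 185.18]
 [239.19 154.96]] mouth front/back [159.4 150.6] collar front [190.96 189.87]
0.4765 [[239.88 185.72]
 [239.25 155.49]] mouth front/back [159.9 151.1] collar front [191.51 190.41]
0.479 [[239.94 186.27]
 [239.31 156.01]] mouth front/back [160.5 151.6] collar front [192.05 190.96]
```

```bash
python3 -c "
from h import *
go(.4775,.0042,.105,89.2);go(.4775,.0042,.0955,89.2);go(.4775,.0042,.0925,89.2)"
```

```text
shift [ 0.0161 -0.0002 -0.001 ] turn 0.04 | [0.4782 0.0043 0.1211] yang 89.24 j7 86.1 t 12.25 tilt 0.91 open 0.0493 F [-0.4  0.  -0.8]
shift [ 0.0256 -0.0002 -0.0011] turn 0.04 | [0.4782 0.0043 0.1211] yang 89.24 j7 86.1 t 12.25 tilt 0.91 open 0.0493 F [-0.4  0.  -0.8]
shift [ 0.0286 -0.0002 -0.0012] turn 0.04 | [0.4782 0.0043 0.1211] yang 89.24 j7 86.1 t 12.25 tilt 0.91 open 0.0493 F [-0.4  0.  -0.8]
```

Call:
move_arm(deltas=[[[0.006, 0, -0.001], 0], [[0.012, 0, -0.001], 0], [[0.016, 0, -0.001], 0], [[0.019, 0, -0.001], 0], [[0.022, 0, -0.001], 0], [[0.0245, 0, -0.001], 0], [[0.0255, 0, -0.001], 0], [[0.0255, 0, -0.001], 0]])

```text
time: 12.92
tool_pos: [0.4775, 0.0044, 0.0954]
orientation: [11.0, 89.1, 10.3]
force: [-0.4, -0.4, -1.7]
opening: 0.0496
```

```bash
python3 -c "
from h import *
go(.4775,.0042,.0915,89.2)"
```

```text
shift [ 0.0039 -0.0002 -0.0001] turn 0.04 | [0.4775 0.0044 0.0954] yang 89.24 j7 87.1 t 12.92 tilt 0.89 open 0.0496 F [-0.4 -0.4 -1.7]
```

Call:
move_arm(deltas=[[[0.0015, 0, 0], 0], [[0.003, 0, 0], 0], [[0.004, 0, 0], 0], [[0.0045, 0, 0], 0], [[0.0045, 0, 0], 0], [[0.0045, 0, 0], 0]])

```text
time: 13.42
tool_pos: [0.478, 0.0044, 0.0914]
orientation: [11.5, 89.1, 10.7]
force: [-2.4, -0.9, 8.8]
opening: 0.0492
```

Call:
move_arm(deltas=[[[0, 0, 0], 0], [[0, 0, 0], 0], [[0, 0, 0], 0], [[0, 0, 0], 0], [[0, 0, 0], 0], [[0, 0, 0], 0]], claw=-1)

```text
time: 13.92
tool_pos: [0.4779, 0.0044, 0.0913]
orientation: [11.4, 89.1, 10.6]
force: [0.0, 0.4, -0.4]
opening: 0.0851
```

```bash
python3 -c "
from h import *
go(.478,.0044,.25,89.2)
im=bot.grab_frame('scene');crop(im,'pics/s8.png',205,110,70,90,8)"
```

```text
shift [-0.1587  0.0005  0.0026] turn 0.03 | [0.4779 0.0044 0.0913] yang 89.23 j7 87.3 t 13.92 tilt 0.92 open 0.0851 F [ 0.   0.4 -0.4]
```

View pics/s8.png

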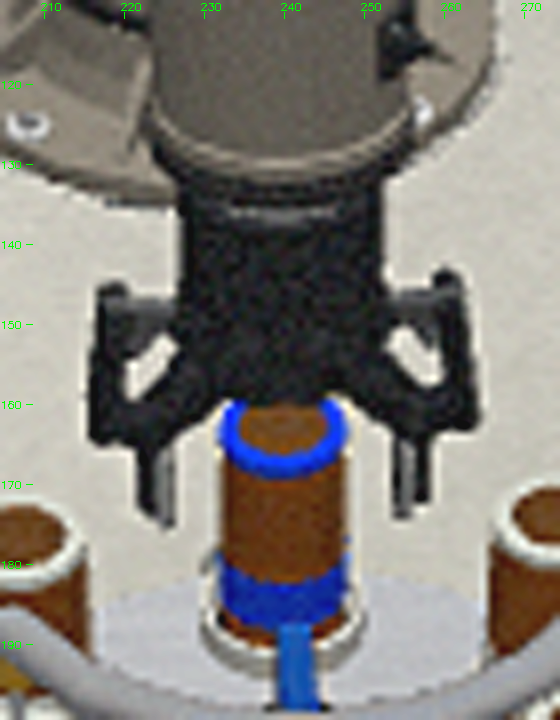

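Call:
move_arm(deltas=[[[-0.015, 0, 0], 0], [[-0.04, 0, 0.0005], 0], [[-0.075, 0, 0.001], 0], [[-0.11, 0, 0.002], 0], [[-0.15, 0, 0.0025], 6], [[-0.19, 0, 0.003], 13], [[-0.2, 0, 0.003], 20], [[-0.2, -0.02, -0.005], 27], [[-0.2, -0.045, -0.012], 34], [[-0.2, -0.07, -0.019], 41], [[-0.2, -0.1, -0.027], 48], [[-0.2, -0.13, -0.035], 55], [[-0.2, -0.16, -0.043], 62], [[-0.2, -0.19, -0.05], 69], [[-0.2, -0.22, -0.058], 76], [[-0.2, -0.25, -0.066], 83], [[-0.2, -0.28, -0.074], 90], [[-0.2, -0.31, -0.082], 97], [[-0.2, -0.33, -0.09], 104], [[-0.2, -0.34, -0.09], 111]])

```text
time: 15.63
tool_pos: [0.3781, -0.3378, 0.2889]
orientation: [120.8, 89.1, 8.5]
force: [0.2, -0.2, 1.0]
opening: 0.0856
```

```bash
python3 -c "
from h import *
go(.3853,-.3451,.28,-78)
im=bot.grab_frame('top');crop(im,'pics/t9.png',195,100,110,145,4)"
```

```text
shift [0.009  0.0093 0.0041] turn 55.66 | [ 0.3781 -0.3378  0.2889] yang -22.34 j7 17.3 t 15.63 tilt 0.91 open 0.0856 F [ 0.2 -0.2  1. ]
```

View pics/t9.png

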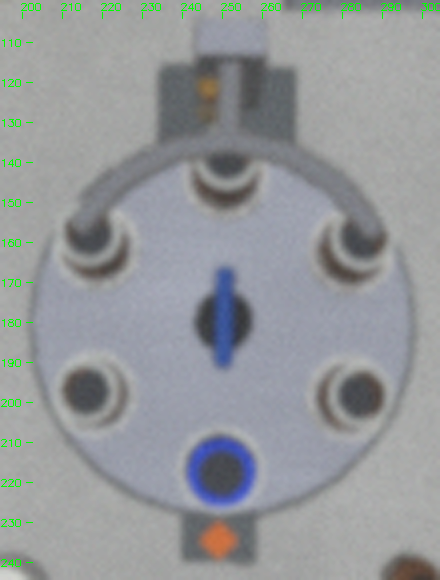

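Call:
move_arm(deltas=[[[0, 0.003, 0.001], 7], [[0, 0.006, 0.002], 14], [[0, 0.009, 0.004], 21], [[0, 0.009, 0.004], 28], [[0, 0.009, 0.004], 35], [[0, 0.009, 0.004], 42], [[0, 0.009, 0.004], 49], [[0, 0.009, 0.004], 54], [[0, 0.009, 0.004], 55.7], [[0, 0.009, 0.004], 55.7], [[0, 0.009, 0.004], 55.7]])

```text
time: 16.6
tool_pos: [0.3856, -0.345, 0.2889]
orientation: [176.1, 89.1, 7.7]
force: [-0.4, 0.3, -0.5]
opening: 0.0855
```

```bash
python3 -c "
from h import *
go(.3853,-.3451,.18,-78);go(.3853,-.3451,.136,-78)
im=bot.grab_frame('scene');crop(im,'pics/s10.png',90,60,90,140,5)"
```

```text
shift [ 1.089e-01 -1.000e-04  2.100e-03] turn -0.42 | [ 0.3856 -0.345   0.2889] yang -78.42 j7 -36.6 t 16.6 tilt 0.91 open 0.0855 F [-0.4  0.3 -0.5]
shift [ 1.529e-01 -1.000e-04  2.800e-03] turn -0.42 | [ 0.3856 -0.345   0.2889] yang -78.42 j7 -36.6 t 16.6 tilt 0.91 open 0.0855 F [-0.4  0.3 -0.5]
```

View pics/s10.png

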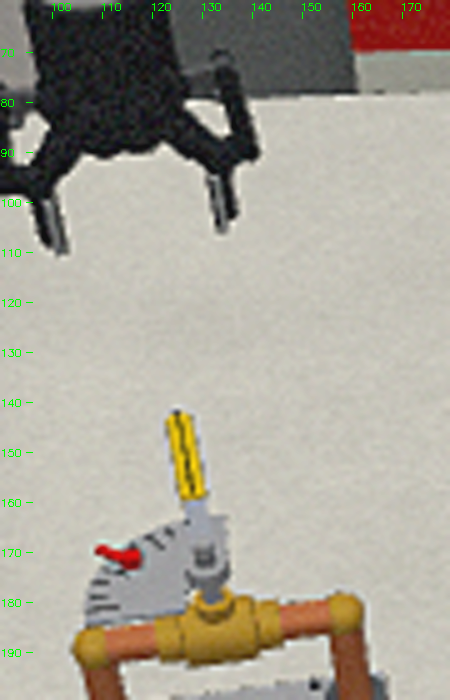

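Call:
move_arm(deltas=[[[0.03, 0, 0.0005], 0], [[0.06, 0, 0.001], 0], [[0.09, 0, 0.002], 0], [[0.115, 0, 0.002], 0], [[0.135, 0, 0.0025], 0], [[0.148, 0, 0.0028], 0], [[0.152, 0, 0.0028], 0], [[0.152, 0, 0.0028], 0]])

```text
time: 17.32
tool_pos: [0.3849, -0.3451, 0.1362]
orientation: [178.9, 89.2, 10.5]
force: [0.3, -0.1, -0.1]
opening: 0.0853
```

```bash
python3 -c "
from h import *
go(.3853,-.3451,.136,-78)
im=bot.grab_frame('scene');crop(im,'pics/s11.png',90,80,80,110,5)"
```

```text
shift [ 0.0002  0.0001 -0.0004] turn -0.37 | [ 0.3849 -0.3451  0.1362] yang -78.37 j7 -25.0 t 17.32 tilt 0.83 open 0.0853 F [ 0.3 -0.1 -0.1]
```

View pics/s11.png

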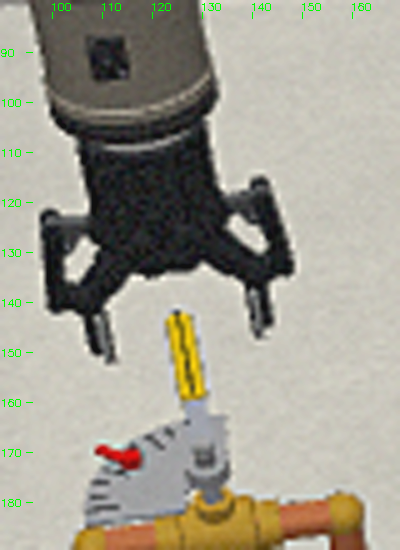

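Call:
move_arm(deltas=[[[0, 0, 0], 0], [[0, 0, 0], 0], [[0, 0, 0], 0], [[0, 0, 0], 0], [[0, 0, 0], 0], [[0, 0, 0], 0], [[0, 0, 0], 0], [[0, 0, 0], 0]], claw=1, squeeze=30)

```text
time: 18.03
tool_pos: [0.3854, -0.3455, 0.1374]
orientation: [176.1, 89.1, 7.7]
force: [-1.0, 1.6, 6.0]
opening: 0.0154
```

```bash
python3 -c "
from h import *
go(.3853,-.3451,.136,-78)
im=bot.grab_frame('scene');crop(im,'pics/s12.png',90,120,80,80,7)"
```

```text
shift [ 0.0014 -0.0005  0.    ] turn -0.39 | [ 0.3854 -0.3455  0.1374] yang -78.39 j7 -25.0 t 18.03 tilt 0.92 open 0.0154 F [-1.   1.6  6. ]
```

View pics/s12.png

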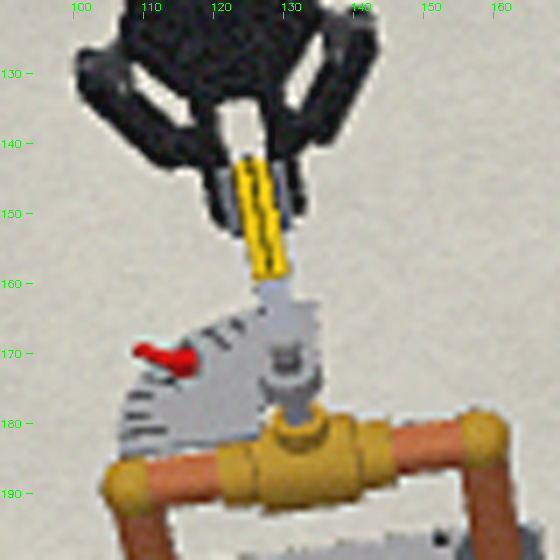

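Call:
move_arm(deltas=[[[0, 0.0037, -0.0001], -2], [[0, 0.0111, -0.0006], -6], [[0, 0.0184, -0.0016], -10], [[0, 0.0256, -0.0031], -14], [[0, 0.0328, -0.0052], -18], [[0, 0.0397, -0.0077], -22], [[0, 0.0465, -0.0107], -26], [[0, 0.053, -0.0142], -30], [[0, 0.0593, -0.0181], -34], [[0, 0.0638, -0.0213], -37], [[0, 0.0667, -0.0236], -39], [[0, 0.0681, -0.0248], -40], [[0, 0.0681, -0.0248], -40], [[0, 0.0681, -0.0248], -40], [[0, 0.0681, -0.0248], -40]])

```text
time: 19.33
tool_pos: [0.4233, -0.4071, 0.1376]
orientation: [135.7, 89.1, 7.2]
force: [3.1, -4.1, -11.5]
opening: 0.0153
```

```bash
python3 -c "
from h import *
go(.3853,-.3451,.136,-78)
im=bot.grab_frame('scene');crop(im,'pics/s13.png',80,120,80,80,7)
im=bot.grab_frame('top');crop(im,'pics/t13.png',310,190,90,75,8)"
```

```text
shift [ 0.0011 -0.0683 -0.0249] turn 39.55 | [ 0.4233 -0.4071  0.1376] yang -38.45 j7 14.3 t 19.33 tilt 0.9 open 0.0153 F [  3.1  -4.1 -11.5]
```

View pics/s13.png

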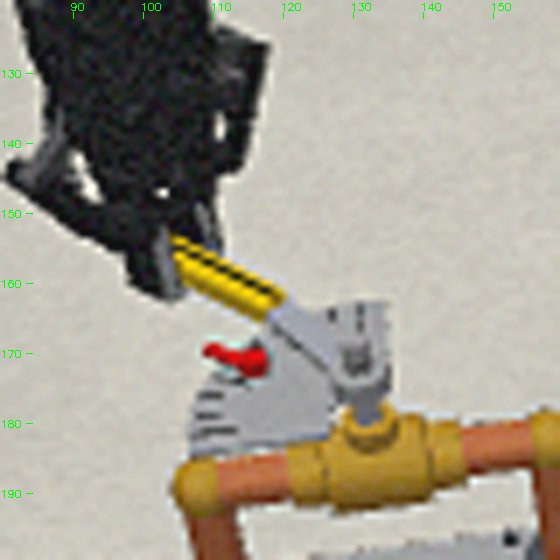

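View pics/t13.png

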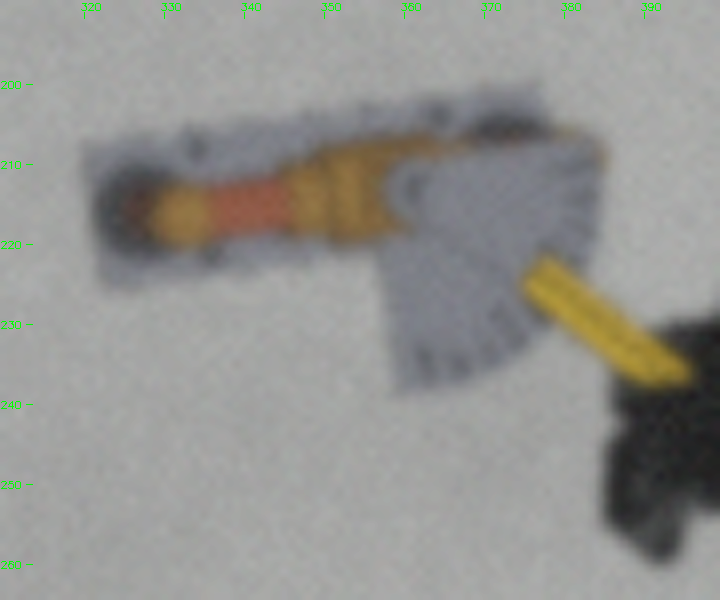

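```bash
python3 - <<'E'
from h import *
ax=np.array([.4890,-.3242])
from scipy.ndimage import label
for n,roi in(("top",(365,400,210,240)),("scene",(100,125,160,180))):
    im=cv2.imread(f"pics/{n}0.png").astype(float);x0,x1,y0,y1=roi
    c=im[y0:y1,x0:x1];w=np.clip(c[:,:,2]-np.maximum(c[:,:,1],c[:,:,0])*1.0-25,0,None)
    # drop orange pipes: need g~b
    w*= (abs(c[:,:,1]-c[:,:,0])<25)
    l,k=label(w>0);b=np.argmax(np.bincount(l[w>0]));w*=(l==b)
    yy,xx=np.mgrid[y0:y1,x0:x1]
    W=np.array([atz(n,(u,v),.121)[:2] for u,v in zip(xx[w>0],yy[w>0])]);ww=w[w>0]
    m=np.average(W,axis=0,weights=ww);d=m-ax;cov=np.cov(W.T,aweights=ww);e,v=np.linalg.eigh(cov);a=v[:,1]
    if a@d<0:a=-a
    r=(W-ax);rad=np.hypot(*r.T)
    print(n,len(W),"mean",m,"r",np.hypot(*d),"ang from axis",np.degrees(np.arctan2(d[1],d[0]))%360,"pca",np.degrees(np.arctan2(a[1],a[0]))%360,"rad",rad.min(),rad.max())
    for lo in np.arange(.04,.1,.01):
        s=(rad>=lo)&(rad<lo+.01)
        if s.sum(): q=np.average(r[s],axis=0,weights=ww[s]);print(round(lo,2),s.sum(),np.degrees(np.arctan2(q[1],q[0]))%360)
# lever check in the last images
from h import bot
E
python3 - <<'E'
import sys;sys.path.insert(0,'.')
E
```

```text
top 30 mean [ 0.4551449  -0.38093607] r 0.06606927799263447 ang from axis 239.17496325257895 pca 237.64061738670074 rad 0.05477302113029458 0.08273568452596781
0.05 8 239.84295672174585
0.06 11 238.89535402561432
0.07 8 239.21433698485313
0.08 3 238.75100877532023
scene 27 mean [ 0.4564076  -0.37904393] r 0.06379750149724682 ang from axis 239.27802752843527 pca 241.48030970115605 rad 0.04819869356744806 0.08125891176290402
0.04 1 244.54160319598807
0.05 12 238.6228436048952
0.06 6 239.18728249514328
0.07 7 239.9696219525562
0.08 1 239.45980626108482
```

Call:
move_arm(deltas=[[[0, 0.0037, -0.0001], -2], [[0, 0.0074, -0.0003], -4], [[0, 0.011, -0.0006], -6], [[0, 0.0129, -0.0008], -7], [[0, 0.014, -0.0009], -7.6], [[0, 0.014, -0.0009], -7.6], [[0, 0.014, -0.0009], -7.6], [[0, 0.014, -0.0009], -7.6]])

```text
time: 20.1
tool_pos: [0.4346, -0.4151, 0.1376]
orientation: [128.2, 89.1, 7.3]
force: [2.5, -3.8, -11.9]
opening: 0.0152
```

```bash
python3 -c "
from h import *
go(.3853,-.3451,.136,-78)
im=bot.grab_frame('scene');crop(im,'pics/s14.png',80,120,80,80,7)"
```

```text
shift [ 0.001  -0.0783 -0.0347] turn 47.12 | [ 0.4346 -0.4151  0.1376] yang -30.88 j7 21.0 t 20.1 tilt 0.89 open 0.0152 F [  2.5  -3.8 -11.9]
```

View pics/s14.png

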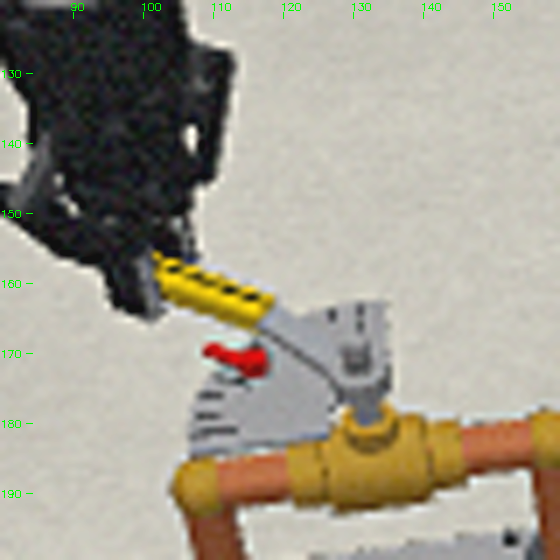

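```bash
python3 - <<'E'
from h import *
def sl(n,a,r0,r1,z):
    a=np.radians(a);ax=np.array([.4890,-.3242]);u=np.array([np.cos(a),np.sin(a)])
    p=proj(n,[[*(ax+r0*u),z],[*(ax+r1*u),z]]);d=p[0]-p[1];return p.round(1).tolist(),np.degrees(np.arctan2(d[1],d[0])).round(1)
for a in(236,239,242,245): print(a,'lev',sl('scene',a,.045,.09,.152),'mar',sl('scene',a,.055,.086,.121), 'top',sl('top',a,.055,.086,.121))
im=cv2.imread('pics/scene0.png');cv2.imwrite('pics/mk.png',cv2.resize(im[160:180,100:140],None,fx=18,fy=18,interpolation=cv2.INTER_NEAREST))
im=cv2.imread('pics/top0.png');cv2.imwrite('pics/mkt.png',cv2.convertScaleAbs(cv2.resize(im[212:236,362:394],None,fx=18,fy=18,interpolation=cv2.INTER_NEAREST),alpha=1.6))
E
```

```text
236 lev ([[117.5, 164.1], [105.9, 159.4]], np.float64(22.5)) mar ([[116.7, 170.9], [108.8, 167.6]], np.float64(22.8)) top ([[375.6, 223.8], [384.3, 229.6]], np.float64(-145.9))
239 lev ([[117.0, 164.6], [104.9, 160.2]], np.float64(19.8)) mar ([[116.1, 171.4], [107.9, 168.4]], np.float64(20.1)) top ([[376.1, 222.9], [385.1, 228.3]], np.float64(-148.9))
242 lev ([[116.5, 165.0], [104.0, 161.1]], np.float64(17.3)) mar ([[115.5, 172.0], [107.0, 169.3]], np.float64(17.6)) top ([[376.6, 222.1], [385.8, 227.0]], np.float64(-151.9))
245 lev ([[116.1, 165.5], [103.1, 162.0]], np.float64(14.9)) mar ([[115.0, 172.6], [106.2, 170.2]], np.float64(15.1)) top ([[377.0, 221.2], [386.5, 225.7]], np.float64(-154.9))
```

View pics/mk.png

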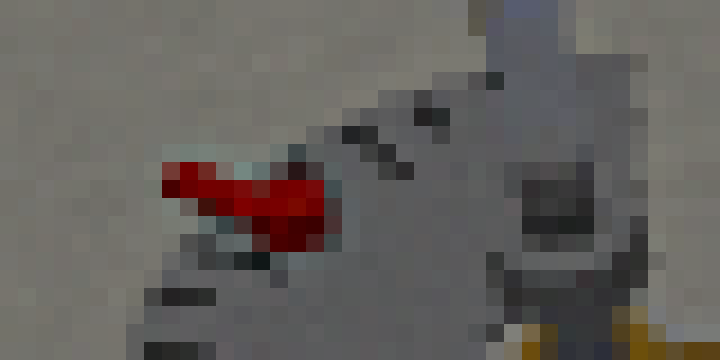

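View pics/mkt.png

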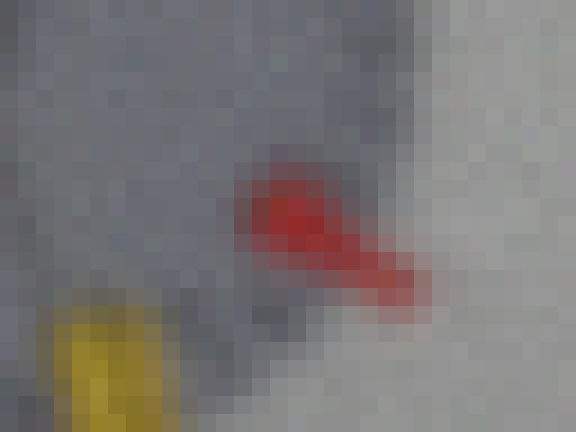

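```bash
python3 - <<'E'
from h import *
ax=np.array([.4890,-.3242])
from scipy.ndimage import label
for n,roi in(("top",(365,405,205,250)),("scene",(95,125,150,172))):
    im=bot.grab_frame(n)[:,:,::-1];cv2.imwrite(f'pics/{n}15.png',im);im=im.astype(float);x0,x1,y0,y1=roi
    c=im[y0:y1,x0:x1];w=np.clip(np.minimum(c[:,:,2],c[:,:,1])-c[:,:,0]-30,0,None)
    l,k=label(w>0);b=np.argmax(np.bincount(l[w>0]));w*=(l==b)
    yy,xx=np.mgrid[y0:y1,x0:x1]
    W=np.array([atz(n,(u,v),.156)[:2] for u,v in zip(xx[w>0],yy[w>0])]);ww=w[w>0]
    r=W-ax;rad=np.hypot(*r.T);m=np.average(r,axis=0,weights=ww)
    print(n,len(W),m,np.hypot(*m),np.degrees(np.arctan2(m[1],m[0]))%360,rad.min(),rad.max())
    for lo in np.arange(.04,.14,.01):
        s=(rad>=lo)&(rad<lo+.01)
        if s.sum(): q=np.average(r[s],axis=0,weights=ww[s]);print(round(lo,2),s.sum(),np.degrees(np.arctan2(q[1],q[0]))%360)
E
```

```text
top 108 [-0.04045515 -0.06633368] 0.07769669643901515 238.62209668463754 0.04629473428390198 0.11084218765693449
0.04 6 237.42243776244098
0.05 18 238.1938712479199
0.06 18 238.2451308046402
0.07 16 238.42376155144348
0.08 16 238.20731739599768
0.09 19 238.6910198359081
0.1 14 240.06103753165428
0.11 1 239.71804647314255
scene 87 [-0.03567545 -0.06126184] 0.07089252868716354 239.78588630586472 0.043004110607689536 0.10721394543519144
0.04 13 240.75199454490223
0.05 16 240.69312771207217
0.06 12 241.24438021564322
0.07 19 240.11090369780618
0.08 15 240.01698816422896
0.09 8 237.81568620371945
0.1 4 235.67210792414335
```

Call:
move_arm(deltas=[[[0, 0, 0], 0], [[0, 0, 0], 0], [[0, 0, 0], 0], [[0, 0, 0], 0], [[0, 0, 0], 0], [[0, 0, 0], 0], [[-0.02, 0, 0], 0], [[-0.06, 0, 0], 0], [[-0.1, 0, 0], 0], [[-0.14, 0, 0], 0], [[-0.17, -0.03, 0.01], 0], [[-0.17, -0.06, 0.01], 0], [[-0.17, -0.09, 0.01], 0], [[-0.17, -0.12, 0.01], 0], [[-0.17, -0.15, 0.01], 0], [[-0.17, -0.15, 0.01], 0], [[-0.17, -0.15, 0.01], 0]], claw=-1)

```text
time: 21.67
tool_pos: [0.2973, -0.3467, 0.3063]
orientation: [128.4, 89.0, 7.6]
force: [0.6, -0.5, 1.1]
opening: 0.0849
```

```bash
python3 - <<'E'
from h import *
go(.4,-.3,.3,-78)
for n in("top","scene"):
    im=bot.grab_frame(n);cv2.imwrite(f'pics/{n}16.png',im[:,:,::-1])
    if n=="top": crop(im,'pics/t16.png',195,100,110,145,4);crop(im,'pics/t16v.png',320,190,80,60,8)
    else: crop(im,'pics/s16.png',80,120,210,140,3.7)
E
```

```text
shift [ 0.0082  0.0641 -0.0926] turn 47.13 | [ 0.2973 -0.3467  0.3063] yang -30.87 j7 10.2 t 21.67 tilt 1.02 open 0.0849 F [ 0.6 -0.5  1.1]
```

View pics/t16v.png

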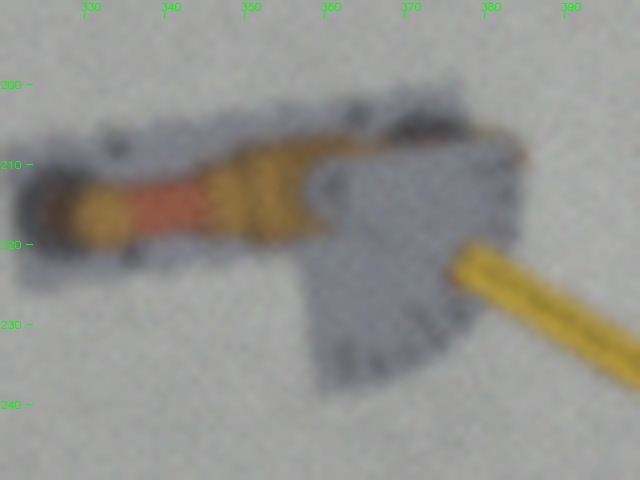

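View pics/s16.png

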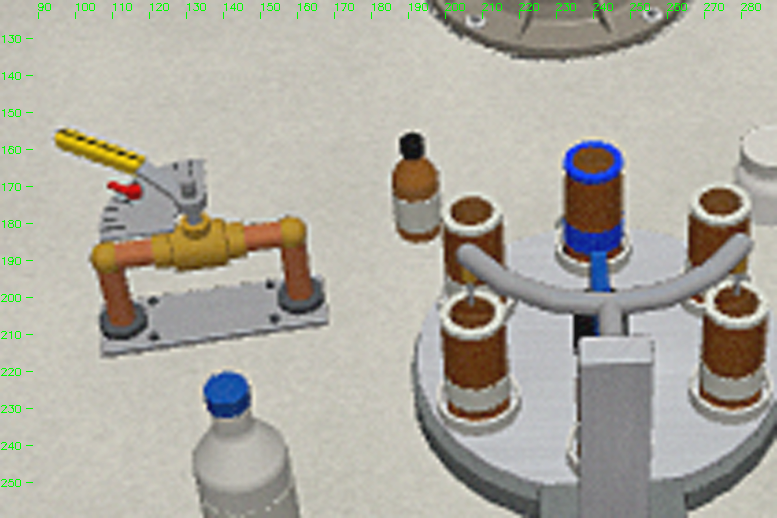

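View pics/t16.png

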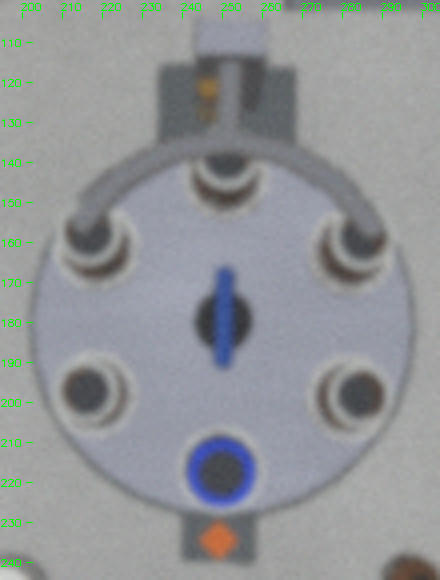

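```bash
python3 - <<'E'
from h import *
from scipy.ndimage import label
from scipy.optimize import least_squares
ax=np.array([.4890,-.3242])
def pts(n,f,roi,z,col):
    im=cv2.imread(f).astype(float);x0,x1,y0,y1=roi;c=im[y0:y1,x0:x1]
    w=np.clip(np.minimum(c[:,:,2],c[:,:,1])-c[:,:,0]-30,0,None) if col=='y' else np.clip(c[:,:,2]-np.maximum(c[:,:,1],c[:,:,0])-25,0,None)*(abs(c[:,:,1]-c[:,:,0])<25)
    l,k=label(w>0);b=np.argmax(np.bincount(l[w>0]));w*=(l==b);yy,xx=np.mgrid[y0:y1,x0:x1]
    W=np.array([atz(n,(u,v),z)[:2] for u,v in zip(xx[w>0],yy[w>0])]);ww=w[w>0]
    m=np.average(W,axis=0,weights=ww);e,v=np.linalg.eigh(np.cov(W.T,aweights=ww));a=v[:,1]
    if a@(m-ax)<0:a=-a
    d=m-ax
    return m,np.hypot(*d),np.degrees(np.arctan2(d[1],d[0]))%360,np.degrees(np.arctan2(a[1],a[0]))%360
print(pts('top','pics/top0.png',(360,380,222,262),.156,'y'))
print(pts('scene','pics/scene0.png',(115,135,138,165),.156,'y'))
print(pts('top','pics/top16.png',(365,420,205,260),.156,'y'))
print(pts('scene','pics/scene16.png',(85,125,145,172),.156,'y'))
for f in('pics/scene0.png','pics/scene16.png'): print('marker',pts('scene',f,(100,125,160,180),.121,'r'))
print('marker',pts('top','pics/top0.png',(365,400,210,240),.121,'r'))
E
```

```text
(array([ 0.40358378, -0.34105533]), np.float64(0.08706338510495824), np.float64(191.16285464017847), np.float64(192.2303599624495))
(array([ 0.40640331, -0.33924912]), np.float64(0.08395647482961587), np.float64(190.3260246526975), np.float64(191.92353545442495))
(array([ 0.44381346, -0.39759102]), np.float64(0.0861862193374298), np.float64(238.37956963463688), np.float64(239.01623117827933))
(array([ 0.44776153, -0.39582403]), np.float64(0.08264752251678516), np.float64(240.06825042689877), np.float64(238.18961672456862))
marker (array([ 0.4564076 , -0.37904393]), np.float64(0.06379750149724682), np.float64(239.27802752843527), np.float64(241.48030970115605))
marker (array([ 0.4564045 , -0.37897537]), np.float64(0.0637401568886277), np.float64(239.24414727235296), np.float64(241.4357346536583))
marker (array([ 0.4551449 , -0.38093607]), np.float64(0.06606927799263447), np.float64(239.17496325257895), np.float64(237.64061738670074))
```

```bash
python3 - <<'E'
from h import *
s=bot.sense();print(s['time'],s['force'].round(2),abs(s['joint_velocities']).max())
print(bot.sign_off())
E
```

```text
21.7667 [ 1.07 -0.38  0.03] 1.3252608352572428
the job is handed in; nothing more can be done
None
```

The job is handed in, at about 21.8 s of the 72 s allowed. `sign_off` gave no verdict.

- **Carousel:** I gripped the blue hub bar and turned it about 82° anticlockwise, which brought the empty place to the loading arrow. The top picture put it within about 0.5° of the arrow's direction, roughly 1 mm. The fingers pressed on the hub with about 54 N when I first closed on the bar, below the 120 N wrist limit. I raised the tool 4 mm before turning.
- **Jar:** I lifted the blue-banded jar from the rack and lowered it until it met the floor with about 9 N. After release both cameras showed it upright and centred in its collar.
- **Gas lever:** I turned it from about 191.6° to 239.1°, by the tool's heading.
- **Marker:** Corrected for each camera's offset, the marker reads about 240° from the top camera and 238° from the scene camera. They disagree by about 2°, and the lever lies between them. The scene camera read the marker the same before and after.

In the last pictures the gripper was clear of everything. I did not measure the other jars, bottles and boxes again. Those in my last pictures stood where they should, but I did not look at the rack's remaining jars, the green box or most of the cup. One joint was still settling at about 1.3°/s at hand-in.

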